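Press the missing locating pin into a plaster mould half

ROBOT

A 6-joint arm with a two-finger parallel gripper is mounted at the origin on the work surface. World frame = base frame: x ahead of the robot, y to its left, z up, the work surface at z = 0. Lengths are in mm, angles in rad, forces in N, time in s.
With the tool pointing down it reaches from about 275 to 1000 mm from the base axis. Payload 8.4 kg.
Tool frame: the origin (TCP) lies on the mounting face of the last link; the fingertips stand 173 mm ahead of it and the grasp point (between the pads) lies 155 mm ahead of it; z points along the fingers, y is the direction in which the jaws open and shut (so a half turn about z gives the same grasp; the last joint's range is limited). The gripper opens to 85 mm and grips with 20 to 120 N. Pads are 22 mm wide; open, the fingers measure 114 mm over their backs; the gripper's body (76 mm by 85 mm) begins 54 mm behind the grasp point. The pads swing forward as they close: fully open they stand 13 mm farther back than shut.
Start: joints at [-1.171, 0.353, 1.633, -0, 1.155, -0.002], TCP at [244.422, -575.228, 404.681] pointing down, gripper open.
Joint ranges: [-2.63, 2.63], [-0.92, 2.1], [0.06, 2.66], [-1.3, 4.44], [0, 2.69], [-3.02, 3.02]. Speed limits (rad/s): [2.22, 2.22, 2.79, 3.14, 3.14, 3.14].

INTERFACE

Orientations are given as [roll, pitch, yaw] about the fixed x, y, z axes, in that order (R = Rz(yaw) Ry(pitch) Rx(roll)).
In Python, from rig import r, grab_frame, spotter gives the robot as it stands.
- The arm moves only by the tool apply_moves, never from a script. Its argument "motion" is text: rows parted by semicolons, each of 5 numbers parted by spaces: the opening, from -1 (shut) to 1 (fully open), then the shift along the tool's x, y, z as a fraction of full scale, then the turn about the tool's z as a fraction of full scale. In form: hand x y z twist; .... A call has 1 to 20 rows; each row is the pose to reach, as a shift and turn from the pose commanded when the call began, along the tool's axes at that moment, turning the shorter way round; what a row does not reach only later rows make up. Full scale, the value 1, is 1 m for a shift and pi rad for a turn. A row lasts 1/12 s, in which the tool goes at most 41.7 mm and 7.16 degrees, less where a joint would pass 70% of its speed; a pose out of reach is approached as far as the arm can. A call with a number of a shift or a turn outside -1 to 1 is refused whole. A call with a gripper value outside its range is refused whole. The fingers move at their own pace and stop on an object; "squeeze" is the grip in N (left out, the last holds). Time passes only in rows, so rows that repeat a pose let the fingers close. It gives the time, the measured TCP pose, the force and the opening at its end, in the units of the state.
- r.sense(): the state, without advancing time (a new reading comes with each control period).
- grab_frame(name): name is "side" or "top" or "wrist"; returns a dict with "img" (384x512x3 uint8, red, green, blue), "fx", "fy", "cx", "cy" (pixels), "R" (3x3) and "t" (3): a world point X has camera coordinates R X + t. Camera axes: x right, y down, z forward; pixel columns grow to the right and rows downward; lengths in mm; the calibration is good to about 2 mm. A picture is of the moment at which its call begins. There is no depth.
- r.sign_off(): hands the job in, once; it reports no verdict.
Trained networks look in the newest picture that a camera, given by its name, has taken for a name from the list of things; names that differ only in an ending like _2 or _b are one class to them, and where a whole thing is asked for, a point or a joint stands for the part that bears it (a point fixed in the world has none). Each returns a list of dicts, best first, with "conf" (0 to 1); they miss things now and then, are a little off and sometimes report something else, mostly with a low value. They report only what shows in the picture. A call takes as long as a camera call. They do not tell look-alikes from the thing itself.
- spotter.boxes_of(query, camera): "point" ([x, y, z] in mm, in world coordinates, good to about 4 mm: the middle of the surface that is visible of it).
- spotter.place_of(query, camera): "point" ([x, y, z] in mm, in world coordinates, good to about 4 mm: a listed point, or the origin of a listed thing).
The state is a dict: "clock": time; "qpos": joint angles; "qvel": joint speeds; "joint_efforts": joint torques, N m; "eef_pos": TCP position; "tcp_rot": TCP orientation; "contact_force": force on the tool from outside, world axes, zero at the start; "wrist_torque": the same for the moment, N m; "opening": opening from 0.0 (shut) to 1.0 (fully open).
Only numpy, scipy, OpenCV 4.12 (cv2) and the standard library are available. Lean on these libraries where they do the work, as an engineer would, in place of code of your own. Each camera call takes 0.05 s, during which the arm holds its last target.

TASK

Fit the missing locating pin of the plaster mould: take the square-headed steel pin out of the wooden rack, feel for the empty blind hole in the mould's top face with the pin's end, and press the pin straight down until its collar sits flush on the plaster, then let go. Be gentle, the plaster chips under hard pressing, and leave the knob-headed pin in the rack and the bowl, modelling tool and clay pedestal undisturbed.

Things in the scene. Friction and masses are not known exactly. Their poses are not given: they have to be found in the camera images.
- pin_center (a point): Loose steel pin, 67 mm, 0.2 kg, upright in either rack hole, resting on its collar. From below: round shank 16 mm wide, 22 mm long, flat sharp end; round collar 36 mm wide, 5 mm thick; square head 24 x 24 mm, 40 mm tall, to grip. Point on its axis half-way up: 33.5 mm above the shank's end, 11.5 above the collar's underside, 13.5 below the head's centre. z up the pin, x, y square to head faces.
- knob_pin_center (a point): Bystander: thinner steel pin with a round knob head (18 mm wide, 22 mm tall, on a 36 mm collar), standing in the other rack hole. Point on its axis half-way up, 24.5 mm above its lower end.
- rack: Fixed wooden rack block, 56 x 170 x 45 mm (x, y, z), with two blind holes 19 mm wide, 36 mm deep at y = -55 and +55 mm. Origin at the centre of its underside, z up.
- tray: Fixed wooden tray, 180 x 240 mm, rim 30 mm high. In it, on a 12 mm board, lies a plaster mould half, 150 x 210 x 60 mm, parallel to the tray and too heavy to shift. Origin at the centre of the tray's underside, z up, y along the long side. The mould has play in the tray: it lies 2 to 5 mm off the tray's middle, which is not measured.
- mould_face (a point): Middle of the mould's flat top face if the mould had no play, 80 mm above the tray's origin; axes as the tray's. A clay casting lies in the face (56 mm either way along y, 30 mm along x, 24 mm proud). At x +40, y +82 mm a like pin is already fitted, 45 mm proud. The plaster chips when pressed with 40 N.
- hole_nominal (a point): Mouth of the empty hole (x -40, y -82 mm from mould_face) if the mould had no play; the true hole is 2 to 5 mm off, sideways. Upright, 18 mm wide, 42 mm deep, sharp-edged. A stiff black dust plug in it, top 8 to 11 mm below the face, is pushed down ahead of the pin with 6 to 7 N and stays. Fingers closing along the tray's x have most room.
- bowl: Bystander: small green bowl, 100 mm wide, 45 mm high, standing on the table. Origin at the centre of its underside.
- modelling_tool: Bystander: wooden-handled modelling tool lying on the table. Origin at the middle of its underside.
- pedestal: Bystander: unfired clay pedestal, 130 x 130 x 170 mm, 2.5 kg, standing on the table. Origin at the centre of its underside.
Things that resemble listed ones, but are neither listed nor needed, are in the scene too. Leave any orange look-alike of the part that bears pin_center alone.

How it is judged (in metres and radians):
On the way, in this order (a step that is already met when the one before it is completed fails the run):
1. the pin is drawn out of the rack, its end above the mould's face (height (world z) of pin_center above 0.12 m), for 0.2 s.
2. the pin's end has entered the empty hole by at least 5 mm, upright (z of pin_center in the frame of hole_nominal below 0.0285 m and horizontal distance between pin_center and hole_nominal below 0.012 m and angle between pin_center's own z axis and vertical below 0.15 rad), for 0.2 s.
At the end, for the whole second after the job is handed in: the pin stands released and at rest in the mould's empty hole, upright within 0.05 rad, its collar's underside within 2 mm of the mould's top face (within 12 mm of the nominal place of the hole) (z of pin_center in the frame of hole_nominal between 0.0095 and 0.0135 m and horizontal distance between pin_center and hole_nominal below 0.012 m and angle between pin_center's own z axis and vertical below 0.05 rad and linear speed of pin below 0.01 m/s); the robot touches nothing.
It fails at once if the pin is pressed on the mould with more than 40 N (the plaster chips) (contact force between pin and tray above 40 N).
It fails at once if the robot pushes on the mould or tray with more than 40 N (contact force between any of the fingers, the arm and tray above 40 N).
It fails at once if the knob-headed pin is moved by more than 15 mm (distance of knob_pin_center from where it was at the start of the episode above 0.015 m).
It fails at once if the bowl, modelling tool or pedestal is moved by more than 20 mm (distance of any of bowl, modelling_tool, pedestal from where it was at the start of the episode above 0.02 m).
It also fails if it takes over 72 s, if anything falls off the work surface, if the arm or the gripper's body presses on something with over 40 N, if the wrist force passes 120 N, or if a joint passes its speed limit or range.

## Working session

There is one attempt and no reset: what is moved stays moved. The work goes in short steps, Python scripts to look and compute and a tool call to move; the robot and the scene stay as the last step left them, time stands still between calls to the robot, and variables do not carry over. Pictures are saved under pics/ and viewed, and the job is handed in when it is done.

Besides the shell and the picture viewer there is one more tool, called after "Request:" as a command line: name --argument value ..., lists and objects as JSON in quotes. apply_moves: Moves the arm, as the interface text tells. Its arguments: {"type":"object","properties":{"motion":{"type":"string"},"squeeze":{"type":"number"}},"required":["motion"]}

```bash
mkdir -p pics; ls; cat > a.py <<'E'
from rig import r, grab_frame, spotter
import cv2,numpy as np
def snap(c,n):
    f=grab_frame(c); cv2.imwrite(f'pics/{n}.png',cv2.cvtColor(f['img'],cv2.COLOR_RGB2BGR)); return f
E
python3 - <<'E'
from a import *
print(r.sense())
for c in ['side','top','wrist']:
    snap(c,c+'0')
    for q in ['pin_center','knob_pin_center','rack','tray','mould_face','hole_nominal','bowl','pedestal']:
        try: print(c,q,[(np.round(d['point']).tolist(),round(d['conf'],2)) for d in spotter.place_of(q,c)][:3])
        except Exception as e: print(c,q,e)
E
```

```text
pics
{'clock': 0.0, 'qpos': array([-1.17140574e+00,  3.53681813e-01,  1.63414731e+00,  6.27363068e-06,
        1.15518225e+00, -2.37682183e-03]), 'qvel': array([ 0.00020608,  0.00034115,  0.00191284,  0.00034236, -0.00039765,
        0.00011204]), 'joint_efforts': array([-2.46195159e-04, -6.05258417e+01, -3.42058361e+01, -1.53262158e-04,
        9.68861481e-03, -3.89691547e-05]), 'eef_pos': array([ 244.32671214, -575.01034386,  403.93483635]), 'tcp_rot': array([-3.14017395e+00, -9.10797369e-06,  4.01764861e-01]), 'contact_force': array([ 0.02828276, -0.38890105, -0.43201288]), 'wrist_torque': array([ 0.05349922,  0.00656675, -0.01227969]), 'opening': 1.0036637555639807}
side pin_center [([422.0, -91.0, 32.0], 0.65), ([610.0, -116.0, 31.0], 0.59), ([508.0, -107.0, 54.0], 0.44)]
side knob_pin_center [([524.0, -218.0, 51.0], 0.46)]
side rack [([519.0, -165.0, 1.0], 0.72)]
side tray [([600.0, 218.0, -0.0], 0.66), ([516.0, -168.0, 3.0], 0.59), ([581.0, 127.0, 82.0], 0.3)]
side mould_face [([597.0, 216.0, 73.0], 0.93)]
side hole_nominal [([582.0, 128.0, 82.0], 0.64)]
side bowl [([762.0, -182.0, -2.0], 0.71)]
side pedestal [([554.0, 502.0, -2.0], 0.95)]
top pin_center [([508.0, -112.0, 59.0], 0.61), ([608.0, -117.0, 29.0], 0.56), ([417.0, -92.0, 31.0], 0.44)]
top knob_pin_center [([523.0, -220.0, 46.0], 0.55)]
top rack [([521.0, -163.0, 3.0], 0.75)]
top tray [([600.0, 216.0, 0.0], 0.72)]
top mould_face [([597.0, 215.0, 79.0], 0.73), ([551.0, 500.0, 3.0], 0.36)]
top hole_nominal [([582.0, 124.0, 80.0], 0.64)]
top bowl [([765.0, -177.0, 0.0], 0.9)]
top pedestal [([554.0, 504.0, 1.0], 0.96), ([519.0, -168.0, 4.0], 0.38)]
wrist pin_center []
wrist knob_pin_center []
wrist rack []
wrist tray []
wrist mould_face []
wrist hole_nominal []
wrist bowl []
wrist pedestal []
```

View pics/top0.png

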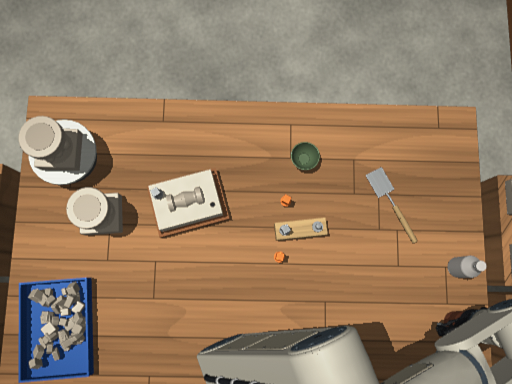

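View pics/side0.png

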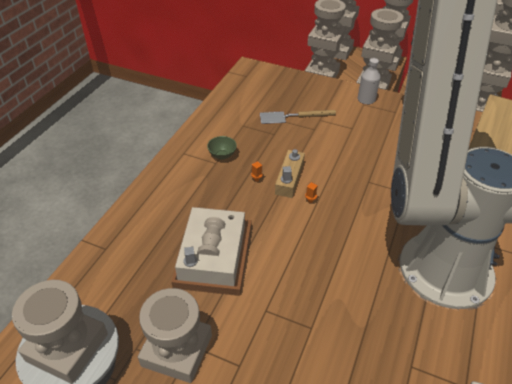

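View pics/wrist0.png

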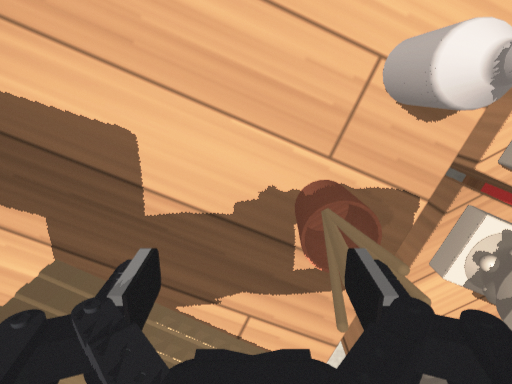

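The top view shows the rack at about (301,229), with the square pin at its left end (285,229) and the knob pin at its right (317,226). The hole is the dark dot at (212,204), and the orange look-alikes are at (286,201) and (279,257). I'll refine the hole and tray pose from pixels, and work out where the wrist camera sits.

```bash
cat >> a.py <<'E'
def px(f,X):
    c=f['R']@np.array(X,float)+f['t']; return np.array([f['fx']*c[0]/c[2]+f['cx'],f['fy']*c[1]/c[2]+f['cy']])
def back(f,u,v,z):
    d=f['R'].T@np.array([(u-f['cx'])/f['fx'],(v-f['cy'])/f['fy'],1.]); C=-f['R'].T@f['t']
    return C+d*(z-C[2])/d[2]
from scipy.spatial.transform import Rotation as Ro
def tool():
    s=r.sense(); return s['eef_pos'],Ro.from_euler('xyz',s['tcp_rot']).as_matrix()
def shift(target,yaw=None):
    p,R=tool(); d=R.T@(np.array(target)-p)
    dy=None
    if yaw is not None:
        cy=r.sense()['tcp_rot'][2]; dy=-((yaw-cy+np.pi)%(2*np.pi)-np.pi)/np.pi
    print('shift m',np.round(d/1000,4),'twist',dy)
E
python3 - <<'E'
from a import *
p,R=tool()
f=grab_frame('wrist'); C=-f['R'].T@f['t']
print('cam in tool',R.T@(C-p),'axes',np.round(R.T@f['R'].T,3),f['fx'])
f=grab_frame('top')
print('top cam',-f['R'].T@f['t'])
im=f['img']; 
cv2.imwrite('pics/topz.png',cv2.resize(cv2.cvtColor(im[155:255,135:345],cv2.COLOR_RGB2BGR),None,fx=3.8,fy=3.8,interpolation=cv2.INTER_CUBIC))
g=im[195:213,204:222].sum(2); print(g//30)
E
```

```text
cam in tool [78.92496309  0.61991336 29.92420318] axes [[ 0.001 -0.952 -0.305]
 [ 1.     0.001  0.001]
 [-0.    -0.305  0.952]] 320.10745141698783
top cam [ 346.81858946   11.83275099 1624.61565933]
[[22 22 21 21 21 21 21 21 21 21 21 22 22 15  5  3  4  5]
 [22 22 22 21 21 21 21 21 21 21 21 22 22 18  7  3  4  5]
 [19 22 22 21 21 21 21 21 21 21 21 21 22 22 10  3  4  4]
 [11 22 22 21 22 21 21 21 21 21 21 21 22 22 13  5  4  4]
 [10 22 22 22 22 21 22 21 22 21 21 21 21 22 16  6  4  4]
 [10 22 22 21 21 22 22 22 22 22 21 21 21 22 18  7  4  4]
 [10 22 22 21 22 22 22 20 19 19 21 22 21 22 22 10  4  4]
 [15 22 22 22 22 22 19 13  8 10 16 22 22 22 22 13  5  4]
 [21 22 21 21 22 21 11  5  3  4  8 21 22 22 22 17  6  4]
 [22 21 21 21 22 20  7  3  4  3  6 18 22 22 22 20  8  4]
 [21 21 21 21 22 22 11  5  4  4 10 19 22 21 22 22 12  4]
 [21 21 21 21 22 22 18 11  9  9 17 22 22 21 22 22 16  6]
 [21 21 21 21 21 22 22 19 17 17 22 22 21 21 21 22 18  7]
 [21 21 21 21 21 21 22 22 22 22 22 21 21 21 21 22 22  9]
 [21 21 21 21 21 21 21 21 21 21 21 21 21 21 21 22 22 11]
 [21 21 21 21 21 21 21 21 21 21 21 21 21 21 21 21 22 15]
 [21 21 21 21 21 21 21 21 21 21 21 21 21 21 21 22 22 18]
 [21 21 21 21 21 21 21 21 21 21 21 22 22 22 22 22 20 20]]
```

View pics/topz.png

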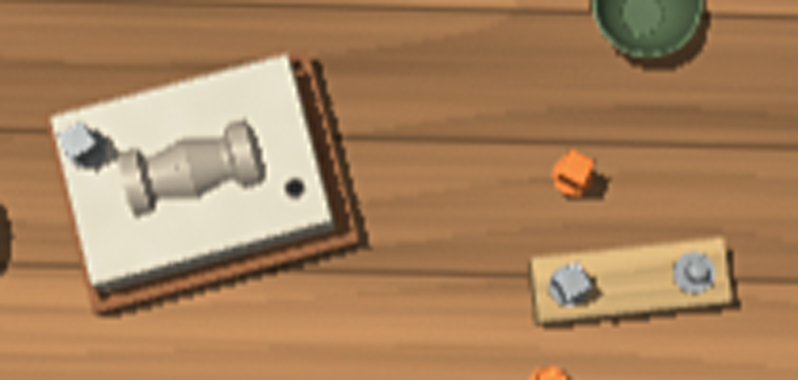

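```bash
python3 - <<'E'
from a import *
shift([508,-111,360],0.1)
E
```

```text
shift m [ 0.4241 -0.3242  0.0447] twist 0.09607579642515662
```

Request:
apply_moves --motion "1 0.424 -0.324 0.045 0.096;1 0.424 -0.324 0.045 0.096;1 0.424 -0.324 0.045 0.096;1 0.424 -0.324 0.045 0.096;1 0.424 -0.324 0.045 0.096;1 0.424 -0.324 0.045 0.096;1 0.424 -0.324 0.045 0.096;1 0.424 -0.324 0.045 0.096;1 0.424 -0.324 0.045 0.096;1 0.424 -0.324 0.045 0.096;1 0.424 -0.324 0.045 0.096;1 0.424 -0.324 0.045 0.096;1 0.424 -0.324 0.045 0.096;1 0.424 -0.324 0.045 0.096;1 0.424 -0.324 0.045 0.096;1 0.424 -0.324 0.045 0.096;1 0.424 -0.324 0.045 0.096;1 0.424 -0.324 0.045 0.096"

```text
clock: 2.95
eef_pos: [507.5, -112.3, 359.8]
tcp_rot: [3.141, -0.0, 0.099]
contact_force: [-0.9, -0.1, -0.3]
opening: 1.003
```

```bash
python3 - <<'E'
from a import *
print(tool()[0],r.sense()['tcp_rot'])
f=snap('wrist','wrist1')
for q in ['pin_center','knob_pin_center','rack']:
    print(q,[(np.round(d['point']).tolist(),round(d['conf'],2)) for d in spotter.place_of(q,'wrist')][:3])
E
```

```text
[ 507.49052585 -112.26398181  359.82383071] [ 3.14141168e+00 -2.88979585e-05  9.85985305e-02]
pin_center [([509.0, -110.0, 56.0], 0.9), ([421.0, -92.0, 31.0], 0.66), ([608.0, -115.0, 36.0], 0.57)]
knob_pin_center [([526.0, -219.0, 45.0], 0.96)]
rack [([518.0, -168.0, -0.0], 0.71)]
```

View pics/wrist1.png

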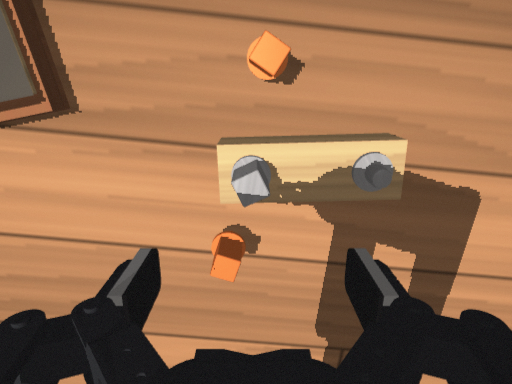

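The rack spans (218–406, 135–203), with the square pin at (251,182) and its head rotated. I'll enlarge it to read the head's corners.

```bash
python3 - <<'E'
from a import *
f=grab_frame('wrist')
im=cv2.cvtColor(f['img'][145:217,206:296],cv2.COLOR_RGB2BGR)
cv2.imwrite('pics/pinz.png',cv2.resize(im,None,fx=8,fy=8,interpolation=cv2.INTER_CUBIC))
print(px(f,[509,-110,90]),px(f,[509,-110,50]))
E
```

```text
[249.43605799 190.19646694] [249.80151013 176.61698163]
```

View pics/pinz.png

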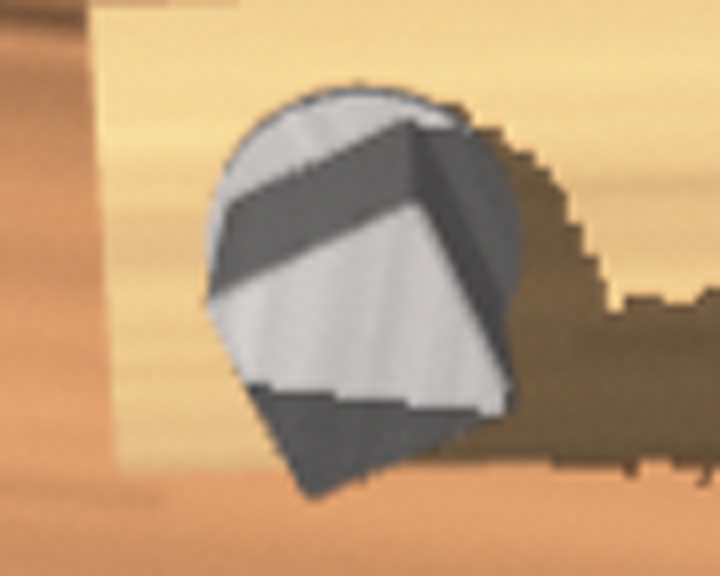

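```bash
python3 - <<'E'
from a import *
f=grab_frame('wrist')
P=np.array([back(f,206+(a)/8,145+(b)/8,90)[:2] for a,b in [(210,300),(412,205),(510,400),(312,497)]])
print(P,P.mean(0))
for i in range(4):
    d=P[(i+1)%4]-P[i]; print(np.hypot(*d),np.degrees(np.arctan2(d[1],d[0])))
h=f
t=grab_frame('top'); print('hole',back(t,212.2,204.2,80))
# rack ends corner in wrist
# tray corners zoom in top (mould top face)
for a,b in [(52,118),(288,55),(333,225),(100,285),(294,187)]:
    print(back(t,135+a/3.8,155+b/3.8,80))
E
```

```text
[[ 514.01199926  -95.87533931]
 [ 525.4914813  -114.50759794]
 [ 506.68404411 -126.23293529]
 [ 494.51973299 -107.697782  ]] [ 510.17681441 -111.07841364]
21.884688013095552 -58.36244859161222
22.16310514823792 -148.05887315129274
22.170303845857845 123.27622061764838
22.797337467805608 31.237635010006365
hole [584.86548184 128.32250767  80.        ]
[640.46973733 337.94889999  80.        ]
[700.73723538 136.92405885  80.        ]
[552.68651666  93.35293583  80.        ]
[497.18715583 289.23479787  80.        ]
[584.8426154  127.77309638  80.        ]
```

```bash
python3 - <<'E'
from a import *
print(r.sense()['qpos'])
shift([510,-111,270],np.radians(121.5))
E
```

```text
[-2.19077632e-01  2.41444032e-01  1.90087822e+00  1.50371837e-05
  9.99159893e-01  1.25211529e+00]
shift m [ 0.0022 -0.0003  0.0897] twist -0.6432978407564632
```

Request:
apply_moves --motion "1 0.002 0 0.04 -0.643;1 0.002 0 0.04 -0.643;1 0.002 0 0.04 -0.643;1 0.002 0 0.04 -0.643;1 0.002 0 0.04 -0.643;1 0.002 0 0.04 -0.643;1 0.002 0 0.04 -0.643;1 0.002 0 0.04 -0.643;1 0.002 0 0.04 -0.643;1 0.002 0 0.04 -0.643;1 0.002 0 0.04 -0.643;1 0.002 0 0.04 -0.643;1 0.002 0 0.04 -0.643;1 0.002 0 0.04 -0.643;1 0.002 0 0.04 -0.643;1 0.002 0 0.04 -0.643;1 0.002 0 0.04 -0.643;1 0.002 0 0.04 -0.643;1 0.002 0 0.04 -0.643"

```text
clock: 4.88
eef_pos: [509.9, -111.0, 319.7]
tcp_rot: [3.142, 0.0, 2.116]
contact_force: [-0.1, -0.2, 0.3]
opening: 0.997
```

```bash
python3 - <<'E'
from a import *
print(r.sense()['qpos'])
f=snap('wrist','wrist2')
print(px(f,[510,-111,90]))
shift([510,-111,229],np.radians(121.5))
E
```

```text
[-2.17294024e-01  2.96955681e-01  1.93093102e+00  1.44469547e-05
  9.13693959e-01 -7.62900308e-01]
[251.31318559 208.20193992]
shift m [-0.      0.0001  0.0907] twist -0.0011882688008566955
```

View pics/wrist2.png

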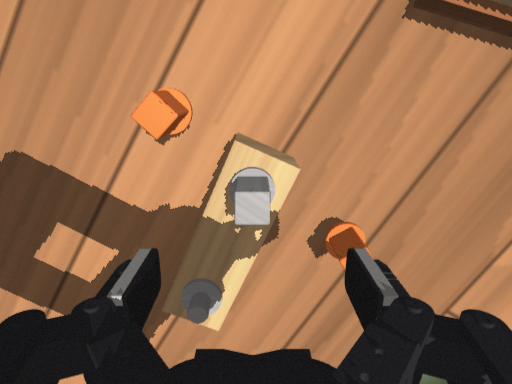

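The head, centred at (252,208), is square to the image and matches the prediction. I'll descend and grip.

Request:
apply_moves --motion "1 0 0 0.03 0;1 0 0 0.05 0;1 0 0 0.07 0;1 0 0 0.085 0;1 0 0 0.091 0;1 0 0 0.091 0;1 0 0 0.091 0;-1 0 0 0.091 0;-1 0 0 0.091 0;-1 0 0 0.091 0;-1 0 0 0.091 0;-1 0 0 0.091 0;-1 0 0 0.091 0;-1 0 0 0.091 0;-1 0 0 0.091 0;-1 0 0 0.091 0;-1 0 0 0.091 0;-1 0 0 0.091 0" --squeeze 50

```text
clock: 6.43
eef_pos: [510.2, -111.0, 229.2]
tcp_rot: [3.141, 0.001, 2.12]
contact_force: [-0.5, -0.5, 5.5]
opening: 0.276
```

```bash
python3 - <<'E'
from a import *
print(r.sense())
f=snap('wrist','wrist3')
E
```

```text
{'clock': 6.4333, 'qpos': array([-2.17190122e-01,  4.36588019e-01,  1.98546663e+00,  1.65401883e-05,
        7.18797966e-01, -7.66619157e-01]), 'qvel': array([-2.32921737e-05, -1.13402089e-03,  5.55885844e-04,  8.48092686e-04,
        7.26076646e-04,  2.75686336e-07]), 'joint_efforts': array([-5.53347438e-02, -5.17472291e+01, -2.14929360e+01, -1.77407468e-02,
       -3.05700162e-01, -3.44686101e-03]), 'eef_pos': array([ 510.16763365, -111.04116436,  229.19029936]), 'tcp_rot': array([3.14105207e+00, 5.05518659e-04, 2.12021278e+00]), 'contact_force': array([-0.52382305, -0.54770421,  5.54500969]), 'wrist_torque': array([ 0.04890631,  0.23447398, -0.05623005]), 'opening': 0.2758833996213113}
```

View pics/wrist3.png

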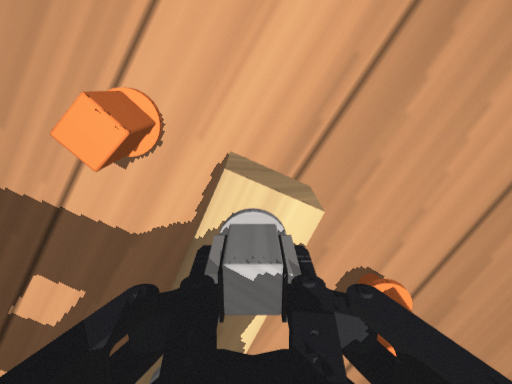

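Request:
apply_moves --motion "-1 0 0 -0.02 0;-1 0 0 -0.05 0;-1 0 0 -0.09 0;-1 0 0 -0.12 0;-1 0 0 -0.12 0;-1 0 0 -0.12 0;-1 0 0 -0.12 0;-1 0 0 -0.12 0"

```text
clock: 7.15
eef_pos: [509.2, -110.8, 347.1]
tcp_rot: [-3.14, -0.002, 2.12]
contact_force: [-0.7, 0.8, -2.1]
opening: 0.274
```

```bash
python3 - <<'E'
from a import *
print(r.sense()['contact_force'],r.sense()['opening'])
f=snap('wrist','wrist4');f=snap('side','side4')
# standoff: pin 60 mm short of hole along tray -y... 
shift([605,60,350],np.radians(106.3))
E
```

```text
[-0.68432909  0.77419758 -2.11095668] 0.27379750874825504
shift m [ 0.0958  0.1708 -0.003 ] twist 0.08433318032841916
```

View pics/wrist4.png

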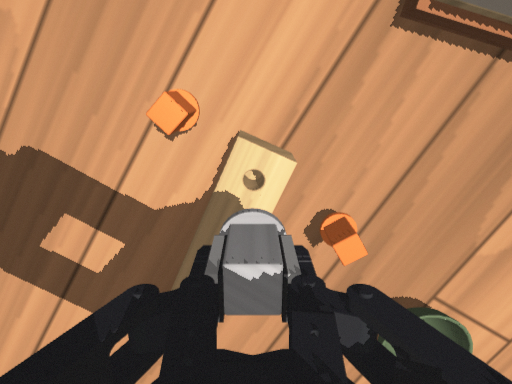

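```bash
python3 - <<'E'
from a import *
shift([597.6,80,340],np.radians(106.3))
E
```

```text
shift m [0.1167 0.1749 0.007 ] twist 0.08433318032841916
```

Request:
apply_moves --motion "-1 0.02 0.03 0 0.02;-1 0.04 0.06 0 0.04;-1 0.06 0.09 0.007 0.084;-1 0.08 0.12 0.007 0.084;-1 0.1 0.15 0.007 0.084;-1 0.117 0.175 0.007 0.084;-1 0.117 0.175 0.007 0.084;-1 0.117 0.175 0.007 0.084;-1 0.117 0.175 0.007 0.084;-1 0.117 0.175 0.007 0.084"

```text
clock: 8.08
eef_pos: [597.5, 79.3, 341.0]
tcp_rot: [-3.14, -0.0, 1.856]
contact_force: [-0.2, -0.9, -1.3]
opening: 0.273
```

```bash
python3 - <<'E'
from a import *
s=r.sense();print(s['contact_force'],s['opening'],s['eef_pos'],s['tcp_rot'])
f=snap('wrist','wrist5');f=snap('side','side5')
for q in ['mould_face','hole_nominal','tray']:
    for c in ['wrist','top','side']:
        if c=='top': grab_frame(c)
        print(q,c,[(np.round(d['point'],1).tolist(),round(d['conf'],2)) for d in spotter.place_of(q,c)][:2])
E
```

```text
[-0.18236027 -0.85016283 -1.29704746] 0.2734994185267096 [597.50864533  79.26571851 340.96429785] [-3.13990126e+00 -2.80058668e-05  1.85567377e+00]
mould_face wrist [([600.9, 216.7, 78.2], 0.75), ([596.3, 214.8, 3.5], 0.17)]
mould_face top [([596.8, 212.3, 79.7], 0.69)]
mould_face side [([598.3, 219.9, 76.9], 0.79)]
hole_nominal wrist [([582.7, 124.0, 77.5], 0.81), ([600.7, 213.5, 79.2], 0.54)]
hole_nominal top [([583.5, 126.0, 80.2], 0.76)]
hole_nominal side [([580.5, 126.1, 81.7], 0.82)]
tray wrist []
tray top [([601.9, 212.5, 0.5], 0.65), ([605.9, -490.3, 0.3], 0.45)]
tray side [([602.7, 218.2, 1.5], 0.94)]
```

View pics/wrist5.png

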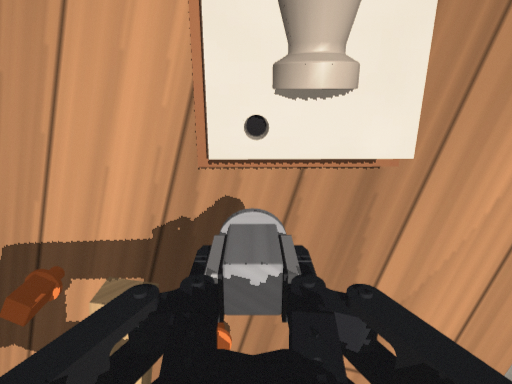

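View pics/side5.png

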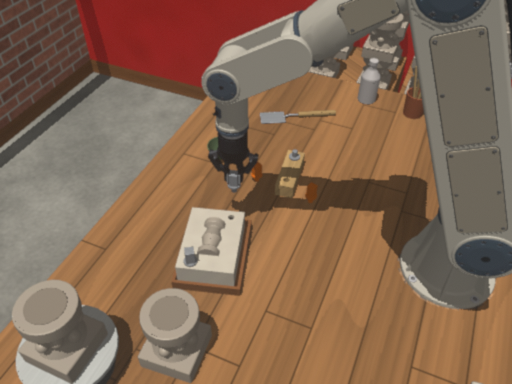

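The hole shows cleanly at (256,126) and the mould edges are parallel to the image, so the tray yaw is right. Next I'll fit the hole mouth and measure both pin and hole in the tool frame through the same camera, so the calibration bias cancels.

```bash
python3 - <<'E'
from a import *
p,R=tool()
f=grab_frame('wrist'); 
g=cv2.cvtColor(f['img'],cv2.COLOR_RGB2GRAY)
roi=g[105:148,236:278]
m=(roi<150).astype(np.uint8)
c,_=cv2.findContours(m,cv2.RETR_EXTERNAL,cv2.CHAIN_APPROX_NONE); c=max(c,key=cv2.contourArea)
M=cv2.moments(m,True); cen=np.array([M['m10']/M['m00']+236,M['m01']/M['m00']+105]); print(cen,cv2.fitEllipse(c),m.sum())
H=back(f,*cen,80); print('hole world',H,'tool',R.T@(H-p))
print('pred 18mm dia px', px(f,H+[9,0,0])-px(f,H-[9,0,0]), px(f,H+[0,9,0])-px(f,H-[0,9,0]))
# pin head as seen in wrist2
p2=np.array([509.9,-111.0,319.7]);R2=Ro.from_euler('xyz',[3.142,0,2.116]).as_matrix()
im=cv2.imread('pics/wrist2.png'); cv2.imwrite('pics/z2.png',cv2.resize(im[155:240,215:295],None,fx=7,fy=7,interpolation=cv2.INTER_CUBIC))
cv2.imwrite('pics/z5.png',cv2.resize(cv2.cvtColor(f['img'][105:150,225:290],cv2.COLOR_RGB2BGR),None,fx=9,fy=9,interpolation=cv2.INTER_CUBIC))
E
```

```text
[254.34672304 127.58773784] ((18.34893226623535, 22.5750675201416), (23.326669692993164, 24.009546279907227), 133.42750549316406) 473
hole world [586.34771173 128.44178076  80.        ] tool [ 49.61262786   2.3353548  261.692983  ]
pred 18mm dia px [24.09941045  7.17859228] [  7.14755027 -24.38090062]
```

View pics/z2.png

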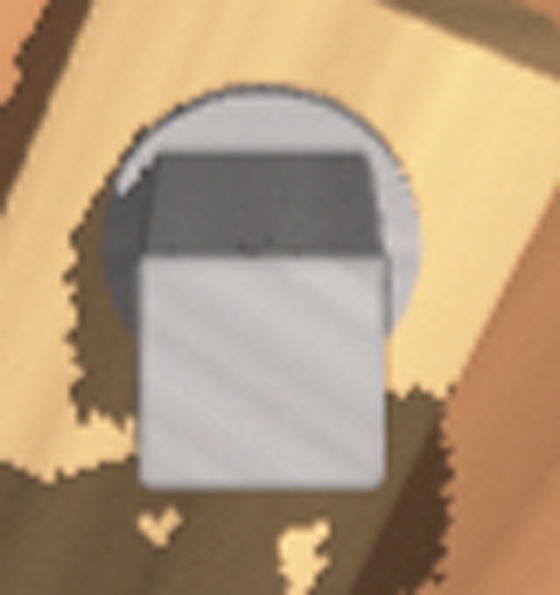

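View pics/z5.png

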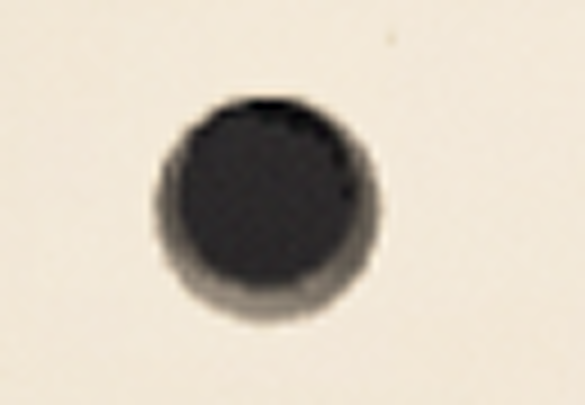

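```bash
python3 - <<'E'
from a import *
def cen(g):
    m=(g[105:148,236:278]<150).astype(np.uint8); M=cv2.moments(m,True); return np.array([M['m10']/M['m00']+236,M['m01']/M['m00']+105])
print('png5',cen(cv2.imread('pics/wrist5.png',0)))
for i in range(2):
    f=grab_frame('wrist'); p,R=tool(); c=cen(cv2.cvtColor(f['img'],cv2.COLOR_RGB2GRAY)); H=back(f,*c,80); print(c,p,H,R.T@(H-p))
C=-f['R'].T@f['t'];camt=R.T@(C-p); A=R.T@f['R'].T; print(camt)
# pin at wrist2
d=A@np.array([(252.0-f['cx'])/f['fx'],(207.9-f['cy'])/f['fy'],1]); zt=319.7-90
print('pin in tool at wrist2',camt+d*(zt-camt[2])/d[2])
# TCP at wrist2 vs grasp
p2=np.array([509.9,-111.0]);p3=np.array([510.2,-111.0]);a=2.118;print('tcp moved in tool x',(p3-p2)@[np.cos(a),np.sin(a)])
print(px(f,p+R@np.array([0,0,173.])))
E
```

```text
png5 [256.0334728  126.63179916]
[254.35456476 127.55201699] [598.08919546  80.19616776 341.6719504 ] [586.34034995 128.48137105  80.        ] [ 49.63690945   2.33053719 261.6724129 ]
[254.33191489 127.53829787] [598.07462118  80.19039481 341.67382711] [586.31871385 128.49254473  80.        ] [ 49.65582872   2.33467384 261.67410803]
[77.62929395  0.87125608 29.94830997]
pin in tool at wrist2 [  0.4303605    0.71728715 229.7       ]
tcp moved in tool x -0.15609037539386178
[250.45674414 249.68578739]
```

Request:
apply_moves --motion "-1 0.02 0.0016 0 0;-1 0.04 0.0016 0 0;-1 0.049 0.0016 0.01 0;-1 0.049 0.0016 0.025 0;-1 0.049 0.0016 0.04 0;-1 0.049 0.0016 0.047 0;-1 0.049 0.0016 0.047 0;-1 0.049 0.0016 0.047 0;-1 0.049 0.0016 0.047 0;-1 0.049 0.0016 0.047 0;-1 0.049 0.0016 0.047 0;-1 0.049 0.0016 0.047 0"

```text
clock: 9.93
eef_pos: [586.0, 127.6, 295.3]
tcp_rot: [3.141, 0.0, 1.856]
contact_force: [0.4, -0.1, -1.6]
opening: 0.277
```

```bash
python3 - <<'E'
from a import *
f=snap('wrist','wrist6');f=snap('side','side6')
cv2.imwrite('pics/side6z.png',cv2.resize(cv2.cvtColor(f['img'][150:310,160:270],cv2.COLOR_RGB2BGR),None,fx=5,fy=3.7*1.0,interpolation=cv2.INTER_CUBIC))
s=r.sense();print(s['contact_force'],s['opening'],s['eef_pos'],s['tcp_rot'],s['wrist_torque'])
shift([585.8,127.8,292],1.856)
E
```

```text
[ 0.12571079  0.08909313 -1.54185721] 0.2702007594994987 [585.9025827  127.5724406  295.07074646] [3.14100146e+00 3.06424922e-05 1.85625102e+00] [ 0.00592125 -0.02314039 -0.00612831]
shift m [ 0.0002 -0.      0.0031] twist 7.990228826051585e-05
```

View pics/wrist6.png

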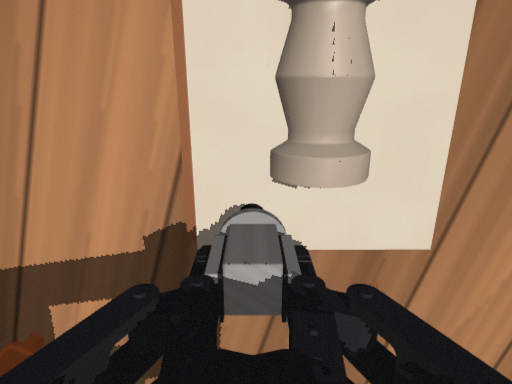

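View pics/side6z.png

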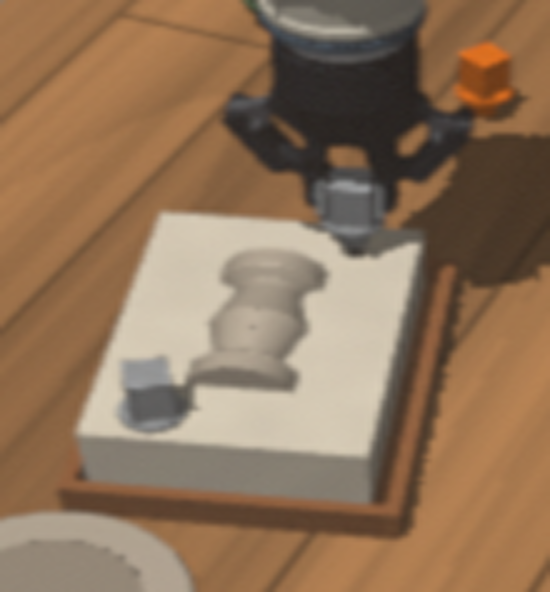

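Aligned over the hole: its far rim peeks out just above the collar at (251,207). Now I'll descend gently, watching the force.

Request:
apply_moves --motion "-1 0 0 0.003 0;-1 0 0 0.005 0;-1 0 0 0.006 0;-1 0 0 0.007 0;-1 0 0 0.008 0;-1 0 0 0.0085 0;-1 0 0 0.009 0;-1 0 0 0.0095 0;-1 0 0 0.01 0;-1 0 0 0.01 0;-1 0 0 0.01 0"

```text
clock: 10.95
eef_pos: [585.8, 127.6, 284.7]
tcp_rot: [3.142, 0.0, 1.856]
contact_force: [-0.8, 0.1, -1.2]
opening: 0.276
```

Request:
apply_moves --motion "-1 0 0 0.0005 0;-1 0 0 0.001 0;-1 0 0 0.0015 0;-1 0 0 0.002 0;-1 0 0 0.002 0;-1 0 0 0.002 0"

```text
clock: 11.45
eef_pos: [585.8, 127.6, 282.6]
tcp_rot: [-3.141, 0.0, 1.856]
contact_force: [-0.1, 0.6, -2.1]
opening: 0.273
```

Request:
apply_moves --motion "-1 0 0 0.0005 0;-1 0 0 0.001 0;-1 0 0 0.0015 0;-1 0 0 0.002 0;-1 0 0 0.0025 0;-1 0 0 0.003 0;-1 0 0 0.003 0;-1 0 0 0.003 0"

```text
clock: 12.12
eef_pos: [585.8, 127.6, 279.6]
tcp_rot: [-3.142, -0.0, 1.856]
contact_force: [-0.2, -1.0, -1.6]
opening: 0.272
```

The pin's end is about 6 mm below the face with no force, so it is in the hole. Next is the plug zone.

Request:
apply_moves --motion "-1 0 0 0.0005 0;-1 0 0 0.001 0;-1 0 0 0.0015 0;-1 0 0 0.002 0;-1 0 0 0.0025 0;-1 0 0 0.003 0;-1 0 0 0.0035 0;-1 0 0 0.004 0;-1 0 0 0.0045 0;-1 0 0 0.005 0;-1 0 0 0.005 0;-1 0 0 0.005 0"

```text
clock: 13.12
eef_pos: [585.8, 127.6, 274.8]
tcp_rot: [3.141, 0.0, 1.856]
contact_force: [-2.5, -0.3, 3.4]
opening: 0.274
```

```bash
python3 - <<'E'
from a import *
s=r.sense();print(s['contact_force'],s['eef_pos'],s['wrist_torque'])
f=snap('wrist','wrist7')
f=snap('side','side7')
E
```

```text
[-2.46964014 -0.25441095  3.36401689] [585.8229009  127.62435341 274.79580779] [-0.10520304  0.36574552 -0.02948885]
```

View pics/wrist7.png

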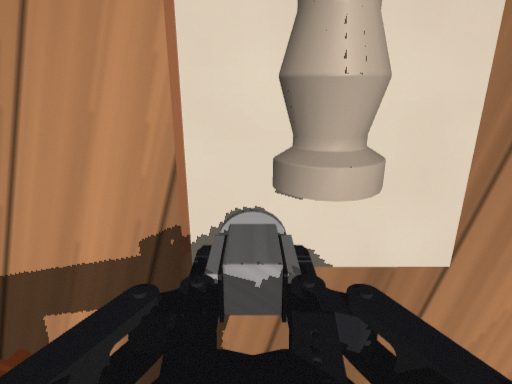

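The plug has been met (about 5 N more, upward), with a slight side force of -2.5 N in x, so I'll yield a touch that way and continue.

Request:
apply_moves --motion "-1 0 -0.0003 0.0005 0;-1 0 -0.0003 0.001 0;-1 0 -0.0003 0.0015 0;-1 0 -0.0003 0.002 0;-1 0 -0.0003 0.0025 0;-1 0 -0.0003 0.003 0;-1 0 -0.0003 0.0035 0;-1 0 -0.0003 0.004 0;-1 0 -0.0003 0.004 0;-1 0 -0.0003 0.004 0"

```text
clock: 14.05
eef_pos: [585.7, 127.6, 270.7]
tcp_rot: [3.141, -0.0, 1.856]
contact_force: [1.1, -0.4, 4.1]
opening: 0.275
```

Request:
apply_moves --motion "-1 0 0 0.0005 0;-1 0 0 0.001 0;-1 0 0 0.0015 0;-1 0 0 0.002 0;-1 0 0 0.0025 0;-1 0 0 0.003 0;-1 0 0 0.0035 0;-1 0 0 0.004 0;-1 0 0 0.004 0;-1 0 0 0.004 0"

```text
clock: 14.88
eef_pos: [585.7, 127.6, 266.6]
tcp_rot: [3.141, 0.0, 1.856]
contact_force: [2.0, 0.3, 3.3]
opening: 0.272
```

Request:
apply_moves --motion "-1 0 0.0002 0.0004 0;-1 0 0.0002 0.0008 0;-1 0 0.0002 0.0012 0;-1 0 0.0002 0.0015 0;-1 0 0.0002 0.0015 0;-1 0 0.0002 0.0015 0"

```text
clock: 15.38
eef_pos: [585.7, 127.6, 265.1]
tcp_rot: [3.142, -0.0, 1.856]
contact_force: [2.0, 0.4, 3.6]
opening: 0.274
```

Request:
apply_moves --motion "-1 0 0 0.0003 0;-1 0 0 0.0005 0;-1 0 0 0.0005 0;-1 0 0 0.0005 0"

```text
clock: 15.72
eef_pos: [585.7, 127.6, 264.7]
tcp_rot: [3.142, 0.0, 1.856]
contact_force: [2.0, 0.1, 2.9]
opening: 0.271
```

Request:
apply_moves --motion "-1 0 0 0.0003 0;-1 0 0 0.0005 0;-1 0 0 0.0005 0;-1 0 0 0.0005 0"

```text
clock: 16.05
eef_pos: [585.7, 127.6, 264.1]
tcp_rot: [-3.142, -0.0, 1.856]
contact_force: [1.8, 0.1, 3.0]
opening: 0.272
```

Request:
apply_moves --motion "-1 0 0 0.0003 0;-1 0 0 0.0005 0;-1 0 0 0.0005 0;-1 0 0 0.0005 0"

```text
clock: 16.38
eef_pos: [585.7, 127.6, 264.0]
tcp_rot: [3.142, 0.0, 1.856]
contact_force: [0.1, -0.4, 7.5]
opening: 0.274
```

Request:
apply_moves --motion "-1 0 0 0.0003 0;-1 0 0 0.0005 0;-1 0 0 0.0005 0;-1 0 0 0.0005 0"

```text
clock: 16.72
eef_pos: [585.7, 127.6, 263.9]
tcp_rot: [3.141, 0.0, 1.856]
contact_force: [-1.0, -0.6, 12.2]
opening: 0.276
```

The collar is seated: z stalled at 263.9 (predicted 264) and the force rose to about 12 N. Releasing.

Request:
apply_moves --motion "0.2 0 0 0 0;0.2 0 0 0 0;0.2 0 0 0 0;0.2 0 0 0 0;0.2 0 0 0 0;0.2 0 0 0 0;0.2 0 0 0 0;0.2 0 0 0 0;0.2 0 0 0 0"

```text
clock: 17.47
eef_pos: [585.7, 127.6, 263.2]
tcp_rot: [-3.142, -0.0, 1.856]
contact_force: [-0.2, -0.5, -0.6]
opening: 0.6
```

Request:
apply_moves --motion "0.2 0 0 -0.01 0;0.2 0 0 -0.03 0;0.2 0 0 -0.06 0;0.2 0 0 -0.09 0;0.2 -0.04 0 -0.1 0;0.2 -0.04 0 -0.1 0;0.2 -0.04 0 -0.1 0;0.2 -0.04 0 -0.1 0;0.2 -0.04 0 -0.1 0"

```text
clock: 18.22
eef_pos: [596.5, 89.6, 362.6]
tcp_rot: [-3.14, -0.0, 1.856]
contact_force: [-0.7, 0.1, -0.3]
opening: 0.601
```

```bash
python3 - <<'E'
from a import *
s=r.sense();print(s['contact_force'],s['eef_pos'],s['clock'])
f=snap('wrist','wrist8')
print('wrist',[(np.round(d['point'],1).tolist(),round(d['conf'],2)) for d in spotter.place_of('pin_center','wrist')][:3])
H=[586,127.8]
print('expected top centre px',px(f,H+[125]),'collar',px(f,H+[82]))
f=snap('side','side8'); print('side',[(np.round(d['point'],1).tolist(),round(d['conf'],2)) for d in spotter.place_of('pin_center','side')][:4])
im=f['img'][190:300,165:265]
cv2.imwrite('pics/side8z.png',cv2.resize(cv2.cvtColor(im,cv2.COLOR_RGB2BGR),None,fx=5.4,fy=5.4,interpolation=cv2.INTER_CUBIC))
E
```

```text
[-0.66058241  0.08859566 -0.25466117] [596.4762617   89.60931803 362.59338439] 18.2167
wrist [([584.5, 127.7, 92.1], 0.9), ([420.1, -94.1, 29.2], 0.79), ([609.6, -117.4, 38.0], 0.67)]
expected top centre px [252.53084747 147.74439832] collar [252.5707492  137.75473827]
side [([581.0, 131.6, 92.1], 0.75), ([421.9, -94.3, 34.2], 0.65), ([610.1, -117.3, 27.8], 0.46)]
```

View pics/wrist8.png

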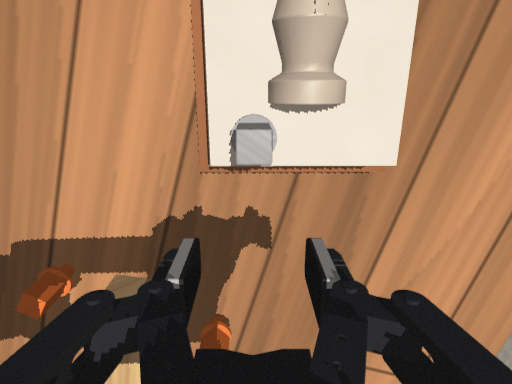

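View pics/side8z.png

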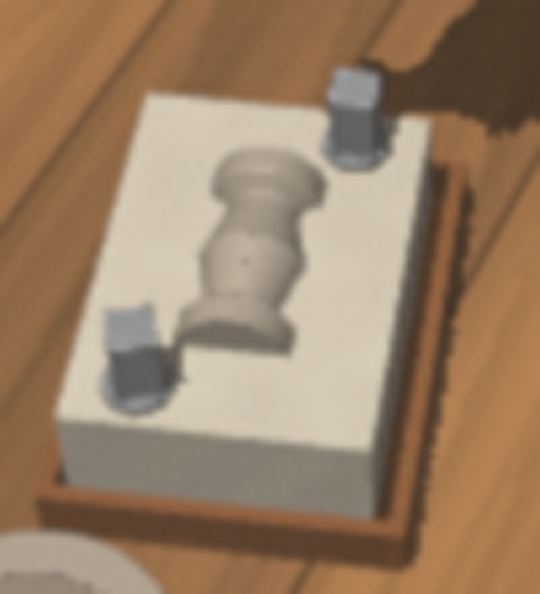

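The pin stands upright with its collar flush, like the fitted one. pin_center is measured at z 92.1 mm (91.5 expected), and the gripper is clear. Handing in.

```bash
python3 - <<'E'
from a import *
print(r.sign_off())
E
```

```text
the job is handed in; nothing more can be done
None
```

The pin is fitted in the mould's empty hole, released, and the job is handed in at about 18 s of the 72 s allowed. No verdict was reported.

- **What I did:** I drew the square-headed pin from the rack and located the hole with the wrist camera. I lowered the pin in small steps, through the dust plug at about 5 N. The collar seated where predicted (TCP at 263.9 mm, 264 expected), with the wrist force at about 12 N.
- **Last checks:** The pin stands upright with its collar on the plaster. Both cameras put pin_center at z 92.1 mm, against 91.5 ideal. The gripper is open, about 100 mm above and clear, with no contact force.
- **Disagreement:** The side and wrist cameras differ by about 4–5 mm on the pin's horizontal position (581, 132 against 585, 128 mm). That is about the networks' stated accuracy, and I relied on the wrist camera.
- **Not checked:** I did not measure the knob pin, bowl, tool and pedestal again at the end. The arm kept clear of them and I saw no unexpected contact force.

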